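# Unplug the bar's gas outlet

## Robot

A 7-joint arm with a two-finger parallel gripper is mounted at the origin on the work surface. World frame = base frame: x ahead of the robot, y to its left, z up, the work surface at z = 0. Lengths are in mm, angles in rad, forces in N, time in s.
With the tool pointing down it reaches from about 425 to 950 mm from the base axis. Payload 4.7 kg.
Tool frame: the origin (TCP) lies midway between the tips of the shut fingers; the grasp point (between the pads) lies 19 mm behind it (manip.hold_point_z is the distance from the TCP to the grasp point, in mm); z points along the fingers, y is the line along which they close (so a half turn about z gives the same grasp; the last joint's range is limited). The gripper opens to 87 mm and grips with 3 to 60 N. Pads are 19 mm wide; open, the fingers measure 117 mm over their backs; the gripper's body (75 mm by 190 mm) begins 51 mm behind the grasp point.
Start: joints at [1.249, 0.469, -0.049, 1.532, 0.024, 1.141, -0.082], TCP at [194.877, -646.279, 184.173] pointing down, gripper open.
Joint ranges: [-2.59, 2.59], [-0.33, 1.99], [-1.39, 1.29], [0.1, 2.45], [-1.04, 4.18], [0.21, 1.99], [-2.66, 2.66]. Speed limits (rad/s): [2.57, 2.57, 3.14, 3.14, 3.14, 3.14, 3.14].

## Interface

Orientations are given as [roll, pitch, yaw] about the fixed x, y, z axes, in that order (R = Rz(yaw) Ry(pitch) Rx(roll)).
In Python, from cell import manip gives the robot as it stands.
- The arm moves only by the tool step_arm, never from a script. Its argument "series" is a list of rows, each a list of 2 entries, a list of its own where there are three numbers: the shift along the tool's x, y, z scaled (see below), then the turn about the tool's z scaled (see below). In form: [[[x, y, z], turn], ...]. A call has exactly 8 rows; each row is the pose to reach, as a shift and turn from the pose commanded when the call began, along the tool's axes at that moment, turning the shorter way round; what a row does not reach only later rows make up. The controller multiplies each number of a shift by 0.25 m and each number of a turn by 180 degrees. A row lasts 1/10 s, in which the tool goes at most 50 mm and 8.59 degrees, less where a joint would pass 70% of its speed; a pose out of reach is approached as far as the arm can. A call with a number of a shift or a turn outside -1 to 1 is refused whole. A call with a gripper value outside its range is refused whole. "grip" is the gripper's target within -1 to 1 (fully open at 1, half-way at 0, shut at -1), set as the call begins (left out, the last holds). The fingers move at their own pace and stop on an object; "squeeze" is the grip in N (left out, the last holds). Time passes only in rows, so rows that repeat a pose let the fingers close, or fill a call up. It gives the time, the measured TCP pose, the force, the opening and the grip force at its end, in the units of the state.
- manip.state(): the state, without advancing time (a new reading comes with each control period).
- manip.get_image(name): name is "side" or "top" or "wrist"; returns a dict with "frame" (420x560x3 uint8, red, green, blue), "z_map" (420x560 float32, mm along the optical axis (not along the pixel's ray), 0 where there is no reading), "fovy" (degrees; the focal length in pixels is half the picture's height over the tangent of half this angle, whatever the lens; pixels are square), "cx", "cy" (the principal point, pixels), "eye" and "orientation" of the camera in the world; the wrist camera has in their place "hand_eye" (4x4, takes a point from camera to tool coordinates, whose origin is the TCP and whose axes are the flange's). Camera axes: x right, y down, z forward; pixel columns grow to the right and rows downward; lengths in mm; the calibration is good to about 2 mm. A picture is of the moment at which its call begins: read the wrist's pose just before it.
- manip.hand_in(): hands the job in; it is judged then, once.
Trained networks look in a picture, given as the dict that the camera call returned (one of the last four; its "shot" number tells which), for a name from the list of things; names that differ only in an ending like _2 or _b are one class to them, and where a whole thing is asked for, a point or a joint stands for the part that bears it (a point fixed in the world has none). Each returns a list of dicts, best first, with "conf" (0 to 1); they miss things now and then, are a little off and sometimes report something else, mostly with a low value. They report only what shows in the picture. A call takes as long as a camera call. They do not tell look-alikes from the thing itself.
- manip.regions_of(name, picture): "pixels" (420x560 bool, what is visible of it) and "centre" ([column, row] in pixels, amid what is visible of it).
- manip.mark_of(name, picture): "centre" ([column, row] in pixels: a listed point, or the origin of a listed thing).
The state is a dict: "time": time; "joint_pos": joint angles; "qd": joint speeds; "joint_efforts": joint torques, N m; "ee_pos": TCP position; "eef_rot": TCP orientation; "wrist_force": force on the tool from outside, world axes, zero at the start; "wrist_torque": the same for the moment, N m; "finger_gap": finger opening in mm; "grasp_force": force on a finger pad.
Only numpy, scipy, OpenCV 4.12 (cv2) and the standard library are available. Lean on these libraries where they do the work, as an engineer would, in place of code of your own. Each camera call takes 0.05 s, during which the arm holds its last target. There are 200 camera calls.

## Task

Take the steel blanking plug out of the gas outlet's quick coupling: push the coupling's sprung sleeve all the way back (down) until the plug springs up, then draw the plug out so that the sleeve snaps forward again. Stand the plug upright, fully home, in the free hole of the wooden plug rest and let go. Be gentle: do not yank a plug that is still locked, do not force the sleeve against its stop or jam the plug into the rest, and leave the other things on the bar where they stand.

Things in the scene. Friction and masses are not known exactly. Their poses are not given: they have to be found in the camera images.
- outlet: The gas outlet, fixed to the bar: an aluminium block 90 x 100 x 30 mm high with an upright quick coupling in its middle. A flat gauge 50 mm high stands at its +x side, 66 mm from the coupling. Origin: on the coupling's vertical axis, at the bar top; z up. The brass socket inside the sleeve is 29 mm across and ends 67 mm above the bar. The arm may press on the outlet with at most 30 N.
- coupling (a point): Fixed point on the coupling's axis, 84 mm above the bar. The sleeve about the coupling is a steel tube 42 mm across with a flange 52 mm across at its top. The flange's flat ring-shaped top face (25 mm inside, 52 outside) is what is pushed, beside the plug's head, on both sides or one. Its height when forward differs from time to time, 76 to 92 mm above the bar: feel for it. It cannot tilt.
- sleeve (a joint): How far the sleeve is pushed down (back), in m: 0 forward, 0.009 at its hard stop. Its spring takes 5.4 N to start and 8.1 N at the stop; friction adds 1 to 3 N. The lock lets go only beyond about 8 mm; a spring then lifts the plug. Let go after that, the sleeve stays 6 to 8 mm back, its dogs clamping the risen plug, and snaps forward when the plug is drawn out.
- plug_head (a point): Centre of the grip head of the blanking plug (loose, plain steel, round about z). The head is 20 mm in diameter and 30 mm long. Below this point: the head's underside at 15 mm, a neck 12 mm in diameter, a collar 20 mm in diameter from 47 to 53 mm, a nose 12 mm in diameter from 53 to 73 mm with a 2 mm bevel. z points from nose to head, up. 109.5 mm above the bar when locked, 113.5 when risen.
- rest: The plug rest, a dark wooden block fixed to the bar, 60 x 140 x 30 mm high (x, y, z); origin at the centre of its underside. It has two holes on its own y axis, 40 mm from the origin: the one at +y is free, in the one at -y stands a shorter steel plug (top 86 mm above the bar) that is to be left there.
- rest_hole (a point): Centre of the mouth of the rest's free hole, on its top face, 30 mm above the bar: 14.5 mm in diameter with a 1.5 mm bevel, 26 mm deep. A plug fully home rests with its collar's underside on the top face, its head's centre 53 mm above this point; plug and arm may each press on the rest with at most 40 N.
- spare_plug: The shorter spare plug in the rest's other hole; origin at its nose. Leave it.
- shot_glass: Bystander: shot glass 48 mm across, 60 mm high, origin under its centre.
- can: Bystander: drinks can 66 mm across, 115 mm high, origin under its centre.
- spirit_bottle: Bystander: amber bottle 72 mm across, 180 mm high, origin under its centre.
- mixer_bottle: Bystander: clear bottle 68 mm across, 170 mm high, origin under its centre.
- tumbler: Bystander: glass tumbler 76 mm across, 95 mm high, origin under its centre.
- snack_bowl: Bystander: white bowl 130 mm across, 50 mm high, origin under its centre.
- bar_spoon: Bystander: spoon 150 mm long lying on the bar, handle to its -x, origin midway.
- plug: The whole plug, 88 mm long, 0.10 to 0.21 kg; origin at the end of its nose. Locked, it has about 0.5 mm of play and cannot be pulled out. Freed, it rises about 4 mm and stays there, clamped; drawing it out straight up then takes 5 to 15 N and about 35 mm of travel to be clear of the socket. Pull or press it against the outlet with at most 60 N.
Not all that is in view belongs to the job. Several things look just like the rest: the one meant starts nearest to the robot's base.

How it is judged (in metres and radians):
On the way, in this order (a step that is already met when the one before it is completed fails the run):
1. the sleeve is pushed back and the plug springs up in the coupling, about 4 mm, still inside it (value of joint sleeve above 0.006 m and z of plug_head in the frame of outlet between 0.1125 and 0.124 m and horizontal distance between plug_head and outlet below 0.012 m), for 0.2 s.
2. the plug is drawn out of the coupling, clear of it, and the sleeve is forward again (value of joint sleeve below 0.0015 m and z of plug_head in the frame of outlet above 0.146 m), for 0.2 s.
At the end, for the whole second after the job is handed in: The plug stands at rest and upright (within 0.15 rad) in the rest's free hole, fully home: its head's centre 49 to 56 mm above the hole's mouth and within 10 mm of it sideways; the coupling's sleeve is forward (within 1.5 mm) (horizontal distance between plug_head and rest_hole below 0.01 m and z of plug_head in the frame of rest_hole between 0.049 and 0.056 m and angle between plug_head's own z axis and vertical below 0.15 rad and linear speed of plug below 0.02 m/s and value of joint sleeve below 0.0015 m); the robot touches nothing.
It fails at once if the arm or the fingers press on the gas outlet (sleeve included) with more than 30 N (contact force between any of the arm, the fingers and outlet above 30 N).
It fails at once if the plug is wrenched against the outlet with more than 60 N (contact force between plug and outlet above 60 N).
It fails at once if the plug is jammed or dropped on the rest with more than 40 N (contact force between plug and rest above 40 N).
It fails at once if the arm or the fingers press on the rest with more than 40 N (contact force between any of the arm, the fingers and rest above 40 N).
It fails at once if a bystander is moved by more than 30 mm (distance of any of shot_glass, can, spirit_bottle, mixer_bottle, tumbler, snack_bowl, bar_spoon, spare_plug from where it was at the start of the episode above 0.03 m).
It also fails if it takes over 64 s, if anything falls off the work surface, if the arm or the gripper's body presses on something with over 40 N, if the wrist force passes 120 N, or if a joint passes its speed limit or range.

## Working session

There is one attempt and no reset: what is moved stays moved. The work goes in short steps, Python scripts to look and compute and a tool call to move; the robot and the scene stay as the last step left them, time stands still between calls to the robot, and variables do not carry over. Pictures are saved under pics/ and viewed, at most 10 in all, crops included, and the job is handed in when it is done.

Besides the shell and the picture viewer there is one more tool, called as name(argument=value, ...) on one line, values as JSON. step_arm: Moves the arm, as the interface text tells. Shifts and turns lie within -1 to 1; 1 stands for 0.25 m of shift or 180 degrees of turn. Its arguments: {"type":"object","properties":{"series":{"type":"array"},"grip":{"type":"number"},"squeeze":{"type":"number"}},"required":["series"]}

```bash
mkdir -p pics
cat > h.py <<'E'
import numpy as np, cv2
from scipy.spatial.transform import Rotation as R
from cell import manip
def K(p):
    f=p['frame'].shape[0]/2/np.tan(np.radians(p['fovy'])/2); return f,p['cx'],p['cy']
def campose(p,st=None):
    if 'hand_eye' in p:
        T=np.eye(4);T[:3,:3]=R.from_euler('xyz',st['eef_rot']).as_matrix();T[:3,3]=st['ee_pos']
        T=T@np.array(p['hand_eye']);return T[:3,:3],T[:3,3]
    o=np.array(p['orientation'])
    M=o if o.shape==(3,3) else R.from_euler('xyz',o).as_matrix()
    return M,np.array(p['eye'])
def ray(p,px,st=None):
    f,cx,cy=K(p);M,e=campose(p,st)
    return e,M@np.array([(px[0]-cx)/f,(px[1]-cy)/f,1.])
def atz(p,px,z,st=None):
    e,d=ray(p,px,st);return e+d*(z-e[2])/d[2]
def cloud(p,st=None):
    f,cx,cy=K(p);M,e=campose(p,st);z=p['z_map']
    v,u=np.mgrid[:z.shape[0],:z.shape[1]]
    return np.stack([(u-cx)/f*z,(v-cy)/f*z,z],-1)@M.T+e
def save(p,n): cv2.imwrite('pics/'+n+'.png',p['frame'][:,:,::-1])
E
python3 - <<'E'
from h import *
np.set_printoptions(precision=1,suppress=True)
s=manip.state();print({k:np.round(v,3) for k,v in s.items()})
for n in ['top','side','wrist']:
    s=manip.state();p=manip.get_image(n);save(p,n+'0');print(n,p['fovy'],p['cx'],p['cy'],p.get('eye'),p.get('orientation'))
    C=cloud(p,s)
    for t,z in [('plug_head',109.5),('coupling',84),('outlet',0),('rest',0),('rest_hole',30),('spare_plug',None),('can',0),('spirit_bottle',0),('mixer_bottle',0),('tumbler',0),('shot_glass',0),('snack_bowl',0),('bar_spoon',0)]:
        for m in manip.mark_of(t,p)[:4]:
            print(t,round(m['conf'],2),np.array(m['centre']),atz(p,m['centre'],z or 4,s), C[int(np.clip(m['centre'][1],0,419)),int(np.clip(m['centre'][0],0,559))])
E
```

```text
{'time': np.float64(0.0), 'joint_pos': array([ 1.2,  0.5, -0. ,  1.5,  0. ,  1.1, -0.1]), 'qd': array([-0., -0., -0.,  0., -0.,  0.,  0.]), 'joint_efforts': array([  0. , -50.8,  -0.1, -23.6,  -0.1,   0. ,   0. ]), 'ee_pos': array([ 194.6, -645.6,  183.1]), 'eef_rot': array([-3.1,  0. ,  0.3]), 'wrist_force': array([-1.4, -0.7,  0.1]), 'wrist_torque': array([ 0., -0.,  0.]), 'grasp_force': np.float64(0.0), 'finger_gap': np.float64(87.21)}
top 55.519355637297345 282.7669940225494 214.41228731123368 [ 375.9  -54.2 1391.6] [-3.  -0.  -1.6]
plug_head 0.61 [194.3 213.3] [539.3 226.6 109.5] [538.4 224.3 124.5]
plug_head 0.53 [200.9 216. ] [530.1 205.2 109.5] [533.3 213.5  83.1]
coupling 0.98 [194.1 215.9] [534.  232.8  84. ] [532.5 225.3 119.9]
outlet 0.66 [200.7 220.1] [528.4 227.2   4. ] [519.4 212.3  89. ]
rest 0.97 [316.5 216.8] [ 531.4 -177.9    4. ] [ 531.2 -173.8   31.1]
rest 0.93 [421.5 269.8] [ 340. -534.    4.] [ 343.4 -524.1   28.5]
rest 0.72 [354.7 169.9] [ 696.1 -318.8    4. ] [ 693.9 -312.    27.6]
rest_hole 0.84 [414.7 259.9] [ 374.4 -504.1   30. ] [ 377.5 -502.8   27.2]
res
[... 1901 characters left out ...]
ottle 0.31 [306.4 267.5] [424.9  11.8   4. ] [424.2  28.7  30. ]
tumbler 0.95 [182.2 288.9] [722.2 148.9   4. ] [695.5 186.1  75.2]
shot_glass 0.94 [305.7 266.5] [427.4   9.    4. ] [427.2  27.1  31.4]
snack_bowl 0.66 [219.8 211.4] [ 713.5 -129.     4. ] [ 714.6 -126.4    8.3]
snack_bowl 0.29 [235.4 410.3] [503.7 401.6   4. ] [487.3 431.8 111.5]
bar_spoon 0.96 [250.4 254.1] [582.2   2.8   4. ] [580.8  10.2  14.6]
bar_spoon 0.55 [241.7 306. ] [560.3 162.    4. ] [534.8 228.1 125.8]
wrist 70.71545458828763 275.60923848253566 214.5168715013421 None None
rest 0.77 [219.   42.8] [ 342.7 -533.4    4. ] [ 337.9 -539.6   30.2]
rest_hole 0.9 [186.    4.2] [ 362.4 -497.9   30. ] [ 368.1 -490.9   10.6]
```

Run:
```python
import cv2
a=cv2.imread('pics/top0.png');b=cv2.imread('pics/side0.png')
A=cv2.resize(a[140:300,110:440],(800,388),interpolation=cv2.INTER_CUBIC);
B=cv2.resize(b[130:420,130:400],(559,600))
cv2.imwrite('pics/ta.png',A);cv2.imwrite('pics/sb.png',B)
```

```text
(no output)
```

View pics/ta.png

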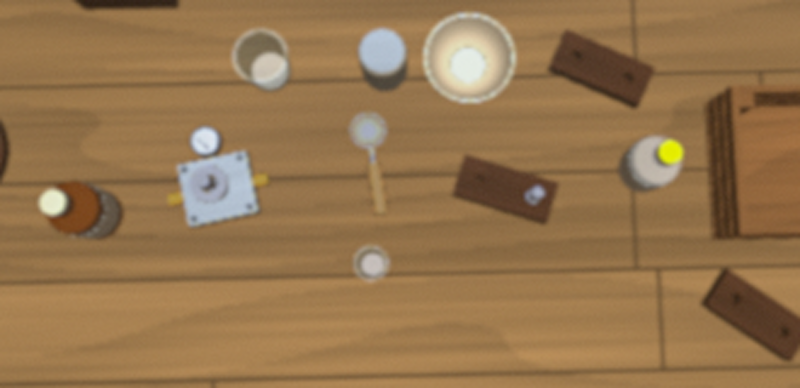

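View pics/sb.png

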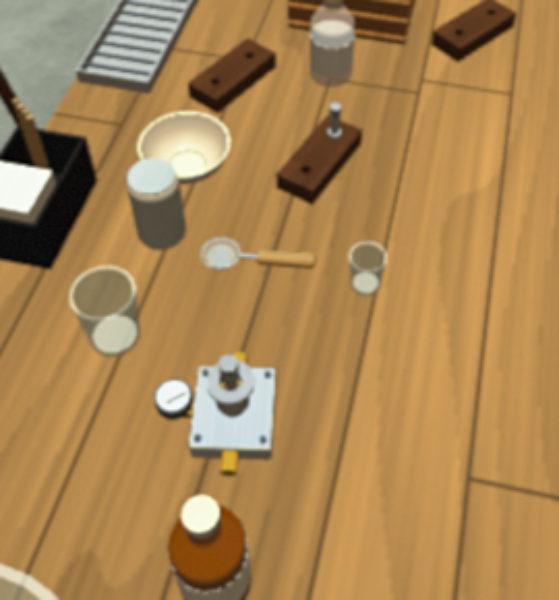

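```bash
cat >> h.py <<'E'
def units(d,st=None):
    M=R.from_euler('xyz',(st or manip.state())['eef_rot']).as_matrix();return M.T@np.array(d)/250
E
python3 - <<'E'
from h import *
np.set_printoptions(precision=3,suppress=True)
s=manip.state();print(s['ee_pos'],s['eef_rot']);p=manip.get_image('wrist');print(np.array(p['hand_eye']))
for d in [(0,0,90),(185,226,90),(90,240,0),(20,240,0),(45,165,0)]: print(units(d,s))
E
```

```text
[ 194.862 -646.278  184.153] [ 3.142 -0.     0.293]
[[  -0.      -0.967   -0.255   69.437]
 [   1.      -0.       0.001   -0.43 ]
 [  -0.001   -0.255    0.967 -201.29 ]
 [   0.       0.       0.       1.   ]]
[ 0.    0.   -0.36]
[ 0.969 -0.652 -0.36 ]
[ 0.622 -0.815 -0.   ]
[ 0.354 -0.896 -0.   ]
[ 0.363 -0.58  -0.   ]
```

step_arm(series=[[[0.1,-0.07,-0.2],0],[[0.2,-0.15,-0.36],0],[[0.4,-0.3,-0.36],0],[[0.6,-0.42,-0.36],0],[[0.75,-0.52,-0.36],0],[[0.9,-0.62,-0.36],0],[[0.97,-0.65,-0.36],0],[[0.97,-0.65,-0.36],0]])

```text
time: 2.95
ee_pos: [385.4, -415.1, 274.8]
eef_rot: [-3.141, -0.003, 0.304]
wrist_force: [0.0, -0.3, -0.0]
finger_gap: 86.7
grasp_force: 0.0
```

step_arm(series=[[[0.1,-0.12,0],0],[[0.2,-0.25,0],0],[[0.31,-0.4,0],0],[[0.4,-0.52,0],0],[[0.5,-0.65,0],0],[[0.6,-0.78,0],0],[[0.62,-0.82,0],0],[[0.62,-0.82,0],0]])

```text
time: 3.75
ee_pos: [469.7, -178.3, 274.4]
eef_rot: [3.141, -0.0, 0.296]
wrist_force: [0.3, -0.8, -0.3]
finger_gap: 87.1
grasp_force: 0.0
```

step_arm(series=[[[0.06,-0.15,0],0],[[0.12,-0.3,0],0],[[0.18,-0.45,0],0],[[0.24,-0.6,0],0],[[0.3,-0.75,0],0],[[0.35,-0.9,0],0],[[0.35,-0.9,0],0],[[0.35,-0.9,0],0]])

```text
time: 4.55
ee_pos: [488.6, 59.3, 274.0]
eef_rot: [3.141, 0.0, 0.292]
wrist_force: [1.0, -1.0, -0.9]
finger_gap: 87.2
grasp_force: 0.0
```

step_arm(series=[[[0.08,-0.13,0],0],[[0.16,-0.26,0],0],[[0.24,-0.39,0],0],[[0.32,-0.52,0],0],[[0.36,-0.58,0],0],[[0.36,-0.58,0],0],[[0.36,-0.58,0],0],[[0.36,-0.58,0],0]])

```text
time: 5.35
ee_pos: [533.3, 222.7, 273.9]
eef_rot: [3.14, 0.001, 0.289]
wrist_force: [-0.3, 0.4, -0.1]
finger_gap: 87.1
grasp_force: 0.0
```

Run:
```python
from h import *
np.set_printoptions(precision=1,suppress=True)
s=manip.state();p=manip.get_image('wrist');save(p,'w1');print(s['ee_pos'],s['eef_rot'])
C=cloud(p,s)
for t,z in [('plug_head',109.5),('coupling',84)]:
    for m in manip.mark_of(t,p): print(t,m['conf'],np.array(m['centre']),atz(p,m['centre'],z,s))
d=np.hypot(C[...,0]-535,C[...,1]-225)
for lo,hi in [(118,130),(72,98),(24,36)]:
    m=(C[...,2]>lo)&(C[...,2]<hi)&(d<(75 if lo<40 else 35 if lo<100 else 20)); Q=C[m]
    (c,r)=cv2.minEnclosingCircle(Q[:,:2].astype(np.float32)); print(lo,m.sum(),Q.mean(0),np.median(Q[:,2]),c,r,cv2.minAreaRect(Q[:,:2].astype(np.float32)))
print(np.histogram(C[(d<30)][:,2],bins=range(60,132,3)))
```

```text
[533.3 222.7 273.9] [3.1 0.  0.3]
coupling 0.65 [275.1 186.1] [538.3 224.5  84. ]
118 228 [537.8 227.2 124.9] 125.08140813041015 (537.4461669921875, 226.91526794433594) 10.1771240234375 ((537.410400390625, 226.85140991210938), (19.547733306884766, 19.32345199584961), 57.99404525756836)
72 843 [538.7 227.5  87.6] 87.6015755987197 (537.1276245117188, 227.17919921875) 25.935928344726562 ((537.6575317382812, 227.15625), (50.44972229003906, 50.41170883178711), 16.017723083496094)
24 2900 [542.6 228.3  30.4] 30.63064228683146 (536.3759765625, 226.8459930419922) 72.19058990478516 ((537.0414428710938, 226.97926330566406), (89.9830322265625, 144.37857055664062), 11.324155807495117)
(array([ 12,  19,  38,   0,   0,   0,   0,   5, 169, 667,   2,   0,   2,
         2,  14,   2,   7,   5,   2,   6,  13, 178,  32]), array([ 60,  63,  66,  69,  72,  75,  78,  81,  84,  87,  90,  93,  96,
        99, 102, 105, 108, 111, 114, 117, 120, 123, 126, 129]))
```

View pics/w1.png

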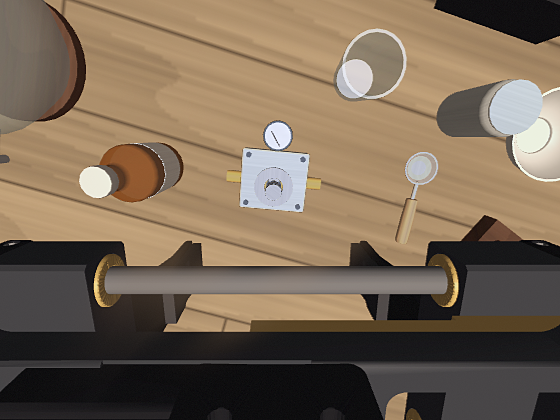

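step_arm(grip=-0.3, squeeze=10, series=[[[0.02,-0.012,0.1],0],[[0.02,-0.012,0.2],0],[[0.02,-0.012,0.3],0],[[0.02,-0.012,0.4],0],[[0.02,-0.012,0.48],0],[[0.02,-0.012,0.5],0],[[0.02,-0.012,0.5],0],[[0.02,-0.012,0.5],0]])

```text
time: 6.3
ee_pos: [537.2, 230.3, 150.4]
eef_rot: [-3.141, -0.002, 0.292]
wrist_force: [0.9, -0.1, 1.1]
finger_gap: 33.7
grasp_force: 0.0
```

Run:
```python
from h import *
np.set_printoptions(precision=1,suppress=True)
s=manip.state();p=manip.get_image('wrist');save(p,'w2');print(s['ee_pos'],s['eef_rot'],s['finger_gap'])
C=cloud(p,s)
d=np.hypot(C[...,0]-537.4,C[...,1]-227)
for lo,hi in [(118,130),(78,98)]:
    m=(C[...,2]>lo)&(C[...,2]<hi)&(d<(35 if lo<100 else 16)); Q=C[m]
    (c,r)=cv2.minEnclosingCircle(Q[:,:2].astype(np.float32)); print(lo,m.sum(),Q.mean(0),np.median(Q[:,2]),c,r)
```

```text
[537.2 230.3 150.4] [-3.1 -0.   0.3] 33.71622610621101
118 505 [538.2 227.6 124.9] 125.24040449113693 (537.2793579101562, 227.31088256835938) 10.342550277709961
78 1592 [540.7 228.3  87.6] 87.62222663857165 (537.2314453125, 227.0537109375) 26.037256240844727
```

View pics/w2.png

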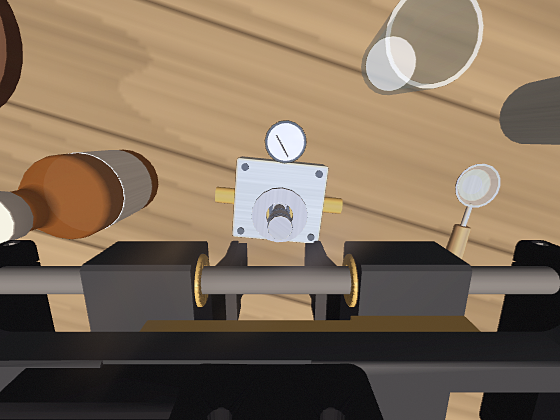

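Run:
```python
from h import *
np.set_printoptions(precision=2,suppress=True)
for i in range(4):
    s=manip.state();p=manip.get_image('wrist');print(s['time'],s['ee_pos'],s['eef_rot'],s['finger_gap'])
    C=cloud(p,s);d=np.hypot(C[...,0]-537.4,C[...,1]-227)
    Q=C[(C[...,2]>118)&(C[...,2]<130)&(d<16)];c,r=cv2.minEnclosingCircle(Q[:,:2].astype(np.float32));print(c,r,units([c[0]-s['ee_pos'][0],c[1]-s['ee_pos'][1],0],s)*250)
T=np.linalg.inv(np.array(p['hand_eye']));z=p['z_map']
# fingers in tool frame
f,cx,cy=K(p);v,u=np.mgrid[:420,:560];P=np.stack([(u-cx)/f*z,(v-cy)/f*z,z],-1)@np.array(p['hand_eye'])[:3,:3].T+np.array(p['hand_eye'])[:3,3]
m=(P[...,2]>-25)&(P[...,2]<6)&(abs(P[...,1])<60)&(z>0)&(abs(P[...,0])<30)
for sg in (1,-1):
    q=P[m&(P[...,1]*sg>8)];print(len(q),q.min(0),q.max(0))
```

```text
6.35 [537.35 230.48 150.57] [-3.14 -0.    0.29] 32.42766273467196
(537.3795166015625, 227.2984161376953) 10.278545379638672 [-0.89  3.06 -0.  ]
6.4 [537.31 230.49 150.55] [-3.14 -0.    0.29] 31.545726307343617
(537.3043823242188, 227.26654052734375) 10.253849983215332 [-0.94  3.08 -0.  ]
6.45 [537.2  230.44 150.43] [-3.14 -0.    0.29] 31.219671819283587
(537.3983154296875, 227.28884887695312) 10.264608383178711 [-0.72  3.08 -0.  ]
6.5 [537.04 230.4  150.23] [-3.14 -0.    0.29] 30.84945359274001
(537.5865478515625, 227.4229736328125) 10.24299430847168 [-0.34  3.01 -0.  ]Traceback (most recent call last):
  File "<stdin>", line 12, in <module>
    return umr_minimum(a, axis, None, out, keepdims, initial, where)
ValueError: zero-size array to reduction operation minimum which has no identity
```

step_arm(series=[[[-0.002,0.012,0],0],[[-0.002,0.012,0.04],0],[[-0.002,0.012,0.08],0],[[-0.002,0.012,0.12],0],[[-0.002,0.012,0.16],0],[[-0.002,0.012,0.2],0],[[-0.002,0.012,0.21],0],[[-0.002,0.012,0.21],0]])

```text
time: 7.35
ee_pos: [536.5, 227.0, 95.9]
eef_rot: [3.142, 0.001, 0.293]
wrist_force: [0.1, -0.3, 1.0]
finger_gap: 30.8
grasp_force: 0.0
```

step_arm(series=[[[0,0,0.002],0],[[0,0,0.004],0],[[0,0,0.008],0],[[0,0,0.012],0],[[0,0,0.016],0],[[0,0,0.02],0],[[0,0,0.02],0],[[0,0,0.02],0]])

```text
time: 8.15
ee_pos: [536.8, 227.1, 91.6]
eef_rot: [3.142, 0.0, 0.293]
wrist_force: [0.4, 0.2, -0.0]
finger_gap: 30.4
grasp_force: 0.0
```

Aligned; now feel for the flange in small steps.

step_arm(series=[[[0.002,0,0.002],0],[[0.002,0,0.004],0],[[0.002,0,0.006],0],[[0.002,0,0.008],0],[[0.002,0,0.01],0],[[0.002,0,0.012],0],[[0.002,0,0.012],0],[[0.002,0,0.012],0]])

```text
time: 8.95
ee_pos: [537.3, 227.2, 88.6]
eef_rot: [3.142, -0.0, 0.293]
wrist_force: [0.1, -0.1, 0.5]
finger_gap: 30.4
grasp_force: 0.0
```

step_arm(series=[[[0,0,0.002],0],[[0,0,0.004],0],[[0,0,0.006],0],[[0,0,0.008],0],[[0,0,0.01],0],[[0,0,0.012],0],[[0,0,0.012],0],[[0,0,0.012],0]])

```text
time: 9.75
ee_pos: [537.3, 227.2, 85.6]
eef_rot: [3.142, -0.0, 0.293]
wrist_force: [-0.4, 0.4, -0.3]
finger_gap: 30.1
grasp_force: 0.0
```

step_arm(series=[[[0,0,0.002],0],[[0,0,0.004],0],[[0,0,0.006],0],[[0,0,0.008],0],[[0,0,0.008],0],[[0,0,0.008],0],[[0,0,0.008],0],[[0,0,0.008],0]])

```text
time: 10.55
ee_pos: [537.3, 227.3, 83.7]
eef_rot: [3.142, -0.0, 0.293]
wrist_force: [-0.0, 0.1, -0.1]
finger_gap: 30.6
grasp_force: 0.0
```

Run:
```python
from h import *
s=manip.state();p=manip.get_image('wrist');q=manip.get_image('side')
a=cv2.resize(p['frame'][150:350,180:380],(400,400));b=cv2.resize(q['frame'][240:380,170:310],(400,400),interpolation=cv2.INTER_CUBIC)
cv2.imwrite('pics/c.png',np.hstack([a,b])[:,:,::-1])
C=cloud(p,s);d=np.hypot(C[...,0]-537.4,C[...,1]-227)
for lo,hi in [(116,132),(74,98)]:
    m=(C[...,2]>lo)&(C[...,2]<hi)&(d<(27 if lo<100 else 12));print(m.sum(),np.percentile(C[m][:,2],[10,50,90]))
```

```text
788 [120.76689232 125.10832714 126.03025514]
2320 [86.61465541 87.62651436 88.46136133]
```

View pics/c.png

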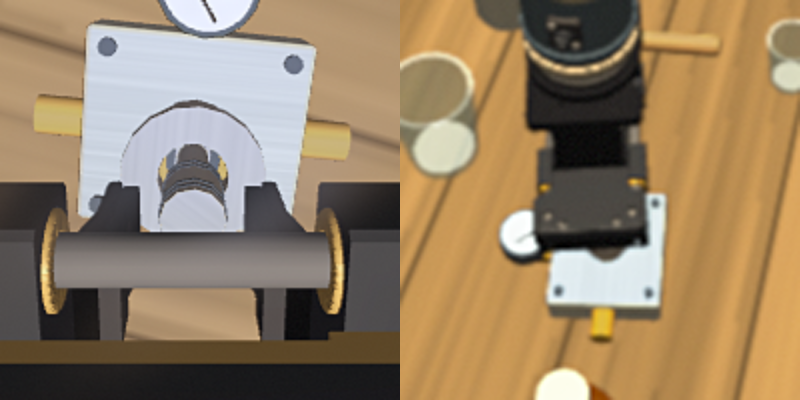

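step_arm(series=[[[0,0,0.002],0],[[0,0,0.004],0],[[0,0,0.006],0],[[0,0,0.008],0],[[0,0,0.008],0],[[0,0,0.008],0],[[0,0,0.008],0],[[0,0,0.008],0]])

```text
time: 11.45
ee_pos: [537.3, 227.3, 81.7]
eef_rot: [3.142, -0.0, 0.293]
wrist_force: [-0.2, -0.7, 0.5]
finger_gap: 30.7
grasp_force: 0.0
```

step_arm(series=[[[0,0,0.002],0],[[0,0,0.004],0],[[0,0,0.006],0],[[0,0,0.008],0],[[0,0,0.008],0],[[0,0,0.008],0],[[0,0,0.008],0],[[0,0,0.008],0]])

```text
time: 12.25
ee_pos: [537.3, 227.2, 79.7]
eef_rot: [3.142, -0.0, 0.293]
wrist_force: [-0.6, -0.2, 0.0]
finger_gap: 30.3
grasp_force: 0.0
```

step_arm(series=[[[0,0,0.002],0],[[0,0,0.004],0],[[0,0,0.006],0],[[0,0,0.008],0],[[0,0,0.008],0],[[0,0,0.008],0],[[0,0,0.008],0],[[0,0,0.008],0]])

```text
time: 13.05
ee_pos: [537.3, 227.3, 77.7]
eef_rot: [3.142, -0.0, 0.293]
wrist_force: [0.9, 0.2, -0.5]
finger_gap: 30.3
grasp_force: 0.0
```

Run:
```python
from h import *
np.set_printoptions(precision=1,suppress=True)
s=manip.state();p=manip.get_image('wrist');print(s['ee_pos'],s['wrist_force'])
C=cloud(p,s);d=np.hypot(C[...,0]-537.4,C[...,1]-227)
for lo,hi in [(116,132),(70,98)]:
    m=(C[...,2]>lo)&(C[...,2]<hi)&(d<(27 if lo<100 else 12));print(m.sum(),np.percentile(C[m][:,2],[10,50,90]))
# height along tool y at the finger tips' front edge: lateral profile in tool frame
M=R.from_euler('xyz',s['eef_rot']).as_matrix();P=(C-s['ee_pos'])@M
for y0 in range(-40,41,5):
    m=(abs(P[...,1]-y0)<2)&(abs(P[...,0]-11)<2.5)&(p['z_map']>0);q=np.sort(C[m][:,2]);print(y0,len(q),q[::max(1,len(q)//8)])
```

```text
[537.3 227.3  77.7] [ 0.9  0.2 -0.5]
694 [119.1 125.  125.8]
2323 [86.5 87.6 88.5]
-40 27 [29.4 29.9 30.4 30.5 30.7 30.8 31.2 31.4 31.5]
-35 27 [29.5 30.  30.1 30.4 30.7 31.2 31.3 31.5 31.6]
-30 29 [29.4 30.1 30.1 30.3 30.5 30.7 30.8 31.1 31.2 32. ]
-25 130 [ 29.8  30.9 118.4 127.2 136.3 142.2 146.3 148.6 151.2]
-20 415 [ 29.   88.  125.  133.8 141.2 147.2 180.8 186.6 193.7]
-15 133 [ 29.7  31.5  87.4  88.  118.3 125.6 133.  140.1 144.1]
-10 46 [29.5 86.6 87.1 87.5 87.6 87.8 88.  88.1 88.3 89.4]
-5 80 [ 86.2  87.5  96.5 103.4 107.2 112.7 118.9 122.3]
0 138 [ 86.7  99.2 103.5 108.1 112.2 117.2 121.1 124.  126.2]
5 71 [ 86.6  87.4  88.2  99.6 104.3 108.8 113.8 118.9 122.5]
10 43 [30.1 86.7 87.2 87.3 87.5 87.9 88.1 88.3 88.6]
15 155 [ 29.5  86.8  87.7 116.6 124.  130.2 136.8 141.5 147.7]
20 418 [ 28.9  87.7 123.2 133.5 141.  147.7 180.5 187.2 196. ]
25 102 [ 29.6  30.8  31.3 120.7 133.8 142.5 146.  148.9 150.6]
30 27 [29.5 30.2 30.5 30.7 30.9 31.1 31.3 31.4 32.1]
35 25 [29.3 30.  30.1 30.4 30.5 30.6 31.  31.4 31.9]
40 28 [29.4 29.7 30.  30.2 30.3 30.6 30.8 31.1 31.3 31.5]
```

Run:
```python
from h import *
np.set_printoptions(precision=1,suppress=True,linewidth=150)
s=manip.state();p=manip.get_image('wrist')
C=cloud(p,s);M=R.from_euler('xyz',s['eef_rot']).as_matrix();P=(C-s['ee_pos'])@M
for u in (np.argmin(abs(P[200,:,1]-22)),):
  pass
for y0 in (-22,-17,17,22):
    m=(abs(P[...,1]-y0)<1)&(abs(P[...,0])<30)&(p['z_map']>0)
    v,u=np.nonzero(m);o=np.argsort(v);print(y0);print(np.c_[v[o],u[o],P[m][o][:,0],C[m][o][:,2]][::max(1,len(o)//25)])
```

```text
-22
[[185.  249.   29.8  30.9]
 [206.  251.   11.6  30.8]
 [238.  243.    2.4  87.7]
 [252.  235.   11.4 135.2]
 [265.  229.   11.3 151.1]
 [299.  193.   28.8 210.6]
 [306.  193.   26.5 210.1]
 [313.  195.   24.9 210.8]
 [321.  188.   24.2 213.2]
 [328.  183.   24.5 216.5]
 [334.  182.   25.9 220.7]
 [341.  174.   26.  223.2]
 [346.  179.   25.2 223.7]
 [352.  176.   25.3 225.7]
 [358.  172.   25.4 227.6]
 [365.  169.   25.1 229.2]
 [371.  162.   24.9 230.6]
 [376.  169.   24.4 231.3]
 [382.  159.   24.9 233.2]
 [387.  157.   25.3 234.9]
 [392.  154.   24.8 235.4]
 [397.  154.   25.5 237.2]
 [402.  153.   24.4 237.1]
 [407.  153.   25.1 238.8]
 [413.  145.   23.8 238.8]
 [418.  151.   22.6 238.7]]
-17
[[185.  255.   29.7  30.1]
 [204.  256.   13.4  31.1]
 [224.  251.   12.2  87. ]
 [240.  251.    1.4  88.9]
 [249.  245.   10.1 127.7]
 [256.  251.  -11.2  86.6]
 [264.  241.    9.6 146.2]
 [288.  217.   29.  205.1]
 [295.  238.    4.1 165.7]
 [305.  239.   -0.7 165.7]
 [315.  237.   -5.4 166.1]
 [323.  208.   23.9 213.6]
 [329.  205.   23.7 215.8]
 [335.  198.   26.  221.2]
 [340.  203
[... 1025 characters left out ...]
185.  301.   29.8  31.2]
 [209.  300.    8.6  29.6]
 [236.  309.    3.6  86.9]
 [249.  318.   11.1 130.2]
 [262.  323.   11.3 147.6]
 [299.  359.   28.7 210.4]
 [305.  361.   26.9 210.4]
 [311.  364.   25.3 210.6]
 [318.  361.   23.3 210.7]
 [324.  369.   24.7 215.2]
 [331.  367.   23.6 216.5]
 [336.  378.   26.  221.5]
 [342.  375.   25.2 222.5]
 [347.  385.   26.1 225.3]
 [353.  382.   24.8 225.5]
 [358.  386.   26.2 228.7]
 [363.  392.   25.5 229.2]
 [368.  393.   25.  230. ]
 [374.  383.   23.1 229.4]
 [379.  387.   22.  229.6]
 [384.  389.   20.7 229.5]
 [389.  387.   19.9 230. ]
 [395.  380.   17.8 229.4]
 [400.  384.   16.9 229.7]
 [406.  381.   15.4 229.8]
 [415.  383.   12.  228.9]]
```

step_arm(series=[[[0,0,0.004],0],[[0,0,0.008],0],[[0,0,0.012],0],[[0,0,0.016],0],[[0,0,0.02],0],[[0,0,0.02],0],[[0,0,0.02],0],[[0,0,0.02],0]])

```text
time: 13.95
ee_pos: [537.4, 227.3, 72.7]
eef_rot: [3.142, -0.0, 0.293]
wrist_force: [-0.8, -0.2, 0.6]
finger_gap: 30.7
grasp_force: 0.0
```

Run:
```python
from h import *
np.set_printoptions(precision=1,suppress=True,linewidth=150)
s=manip.state();p=manip.get_image('wrist');print(s['joint_pos'],s['joint_efforts'],s['wrist_force'])
q=manip.get_image('side');Q=cloud(q);C=cloud(p,s)
d=np.hypot(Q[...,0]-537.4,Q[...,1]-227)
m=(d<75)&(q['z_map']>0);b=q['frame'][225:365,170:310]
# side view: lowest points of gripper fingers near axis
M=R.from_euler('xyz',s['eef_rot']).as_matrix();P=(Q-s['ee_pos'])@M
for y0 in range(-40,45,4):
    k=(abs(P[...,1]-y0)<2)&(abs(P[...,0])<15)&(Q[...,2]>60)&(q['z_map']>0)
    if k.any(): print(y0,k.sum(),np.percentile(Q[k][:,2],[0,10,50,90]))
a=cv2.resize(p['frame'][180:320,205:345],(600,600),interpolation=cv2.INTER_CUBIC)
cv2.imwrite('pics/d.png',a[:,:,::-1])
```

```text
[-0.   0.5 -0.6  1.8  0.3  0.9 -2.1] [ -0.  -44.8  -6.1 -19.2   0.   -0.1  -0. ] [-0.8 -0.2  0.6]
-40 152 [279.9 282.5 455.3 467.5]
-36 242 [278.9 289.5 347.7 466.1]
-32 321 [270.4 292.4 340.6 466. ]
-28 101 [266.4 268.7 298.  474.7]
-24 42 [266.  267.6 461.2 476.9]
-20 31 [458.  459.7 463.5 476.8]
-16 37 [458.6 460.7 465.4 479. ]
-12 41 [459.9 461.6 465.6 479.8]
-8 46 [461.1 462.8 465.2 480.9]
-4 48 [462.4 463.6 465.9 483.3]
0 51 [462.1 464.  466.3 486.1]
4 45 [462.8 464.6 477.7 486.8]
8 53 [463.2 464.7 479.6 490. ]
12 45 [464.5 464.8 479.  490. ]
16 37 [464.1 465.4 481.8 490.3]
20 43 [463.7 464.9 479.6 491.5]
24 58 [463.  465.4 477.9 487.8]
28 42 [477.  478.6 482.5 488.1]
32 36 [479.4 481.4 485.2 488.2]
36 40 [478.6 481.7 486.3 489.9]
40 34 [480.7 484.3 487.9 490.4]
44 16 [487.4 487.8 489.3 490.5]
```

View pics/d.png

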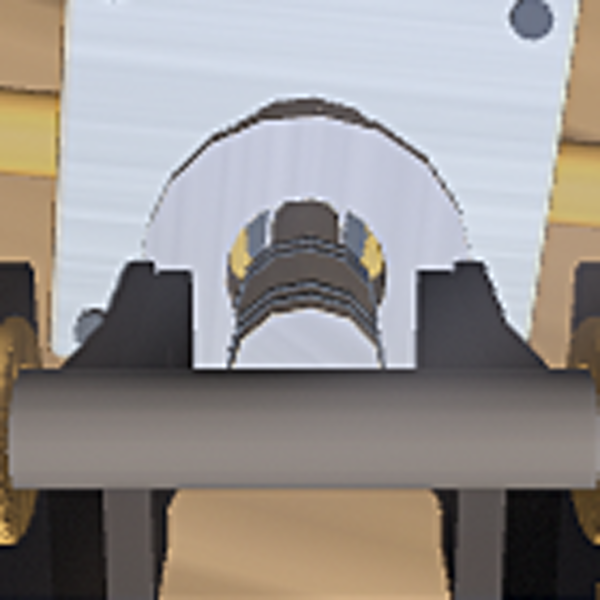

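step_arm(series=[[[0,0,0.006],0],[[0,0,0.012],0],[[0,0,0.018],0],[[0,0,0.024],0],[[0,0,0.03],0],[[0,0,0.03],0],[[0,0,0.03],0],[[0,0,0.03],0]])

```text
time: 14.85
ee_pos: [537.4, 227.3, 65.2]
eef_rot: [3.142, -0.0, 0.293]
wrist_force: [0.3, 0.3, -0.1]
finger_gap: 30.6
grasp_force: 0.0
```

step_arm(series=[[[0,0,0.004],0],[[0,0,0.008],0],[[0,0,0.012],0],[[0,0,0.016],0],[[0,0,0.02],0],[[0,0,0.02],0],[[0,0,0.02],0],[[0,0,0.02],0]])

```text
time: 15.65
ee_pos: [537.4, 227.3, 60.2]
eef_rot: [3.142, -0.0, 0.293]
wrist_force: [-0.2, -0.4, 0.2]
finger_gap: 30.6
grasp_force: 0.0
```

Run:
```python
from h import *
np.set_printoptions(precision=1,suppress=True,linewidth=150)
s=manip.state();p=manip.get_image('wrist');print(s['ee_pos'],s['wrist_force'],manip.hold_point_z)
C=cloud(p,s);d=np.hypot(C[...,0]-537.4,C[...,1]-227)
for lo,hi in [(110,132),(70,98)]:
    m=(C[...,2]>lo)&(C[...,2]<hi)&(d<(24 if lo<100 else 11));print(m.sum(),np.percentile(C[m][:,2],[10,50,90]))
M=R.from_euler('xyz',s['eef_rot']).as_matrix();P=(C-s['ee_pos'])@M
for u in (240,245,250,302,308,314): print(u,np.c_[P[232:262:3,u],C[232:262:3,u,2]].T[[0,1,3]])
```

```text
[537.4 227.3  60.2] [-0.2 -0.4  0.2] 18.700000000000003
466 [112.2 120.9 125.4]
1827 [86.5 87.6 88.5]
240 [[ 12.3  10.3   8.1  11.3  10.6   9.8   9.7   9.8   9.7   9.6]
 [-22.3 -22.3 -22.5 -20.7 -20.4 -20.1 -19.7 -19.1 -18.7 -18.2]
 [ 87.2  87.   86.4 100.6 103.7 106.3 110.5 115.1 119.1 122.7]]
245 [[ 12.8  10.1   8.2   6.3   9.9   9.6   9.8  10.1   9.4  10. ]
 [-19.  -19.3 -19.3 -19.4 -17.8 -17.4 -16.9 -16.4 -16.2 -15.6]
 [ 88.6  86.4  86.6  86.8 101.8 105.9 111.  116.  118.2 123.5]]
250 [[ 12.1  10.4   8.4   6.6   4.7   2.9   1.2  -1.5  -3.4  -5.2]
 [-16.1 -16.1 -16.1 -16.2 -16.2 -16.2 -16.1 -16.4 -16.4 -16.4]
 [ 86.7  87.3  87.3  87.6  87.8  88.4  89.2  87.4  87.7  88.3]]
302 [[ 12.2  10.7   8.6   7.    9.5   7.8   6.3   4.7   3.2   1.5]
 [ 16.1  16.   16.1  16.1  15.   15.   14.9  14.9  14.9  14.9]
 [ 86.8  88.2  88.   88.7 101.  101.2 102.  102.8 103.5 103.9]]
308 [[ 12.6  10.8   8.3   6.7   9.6  10.1   9.6   9.9  10.    9.5]
 [ 19.7  19.7  20.   19.9  18.4  17.7  17.4  16.8  16.4  16.1]
 [ 88.   88.5  86.9  88.1 101.2 107.1 110.5 115.5 119.8 122.5]]
314 [[ 69.4  10.4   8.7  11.3  11.3  11.3  11.2  11.    9.5   9.8]
 [ -0.4  23.6  23.5  21.8  21.2  20.6  20.1  19.6  19.6  19. ]
 [261.5  87.3  88.2 100.8 105.7 110.4 114.6 118.2 118.7 123.3]]
```

Run:
```python
from h import *
np.set_printoptions(precision=1,suppress=True,linewidth=150)
s=manip.state();p=manip.get_image('wrist')
C=cloud(p,s);M=R.from_euler('xyz',s['eef_rot']).as_matrix();P=(C-s['ee_pos'])@M
for u in (240,277,308): print(u,np.c_[np.arange(256,420,6),P[256:420:6,u]].T)
```

```text
240 [[ 256.   262.   268.   274.   280.   286.   292.   298.   304.   310.   316.   322.   328.   334.   340.   346.   352.   358.   364.   370.   376.
   382.   388.   394.   400.   406.   412.   418. ]
 [   9.4    9.8   33.3   32.2   31.3   28.7   27.4    1.9   -0.    -2.5   -6.    24.4   24.    25.7   25.4   25.    25.3   25.6   26.5   26.7   26.9
    26.9   26.9   25.9   26.1   69.4   69.4   69.4]
 [ -18.8  -17.8  -10.5  -10.3  -10.1  -10.4  -10.3  -15.7  -15.6  -15.6  -15.8   -9.3   -9.1   -8.5   -8.3   -8.2   -7.9   -7.7   -7.3   -7.1   -6.9
    -6.8   -6.6   -6.6   -6.4   -0.4   -0.4   -0.4]
 [ -58.   -66.6 -123.9 -125.5 -127.3 -125.8 -126.8  -86.7  -88.4  -89.1  -88.1 -136.3 -138.2 -142.8 -144.4 -145.9 -148.1 -150.3 -152.8 -154.6 -156.3
  -157.6 -159.  -159.3 -160.6 -201.3 -201.3 -201.3]]
277 [[ 256.   262.   268.   274.   280.   286.   292.   298.   304.   310.   316.   322.   328.   334.   340.   346.   352.   358.   364.   370.   376.
   382.   388.   394.   400.   406.   412.   418. ]
 [  10.4    8.8   33.    32.2   30.5   28.8   26.7  -85.   -91.5  -97.6 -104.9   24.4   
[... 622 characters left out ...]
40.   346.   352.   358.   364.   370.   376.
   382.   388.   394.   400.   406.   412.   418. ]
 [  10.     9.6   33.    32.    30.3   29.1   26.6   -3.1   -6.8   -9.4 -104.2   24.    23.8   26.    25.7   25.2   25.3   25.    26.8   26.3   26.6
    26.7   26.    25.9   26.1   69.4   69.4   69.4]
 [  16.4   15.7    8.9    8.8    8.8    8.7    8.9   14.8   14.9   14.9   32.3    7.8    7.6    7.     6.8    6.7    6.5    6.3    5.9    5.8    5.6
     5.4    5.4    5.3    5.1   -0.4   -0.4   -0.4]
 [ -59.5  -66.1 -123.2 -125.  -125.2 -126.5 -125.4  -78.2  -77.4  -78.2   59.1 -135.8 -137.9 -143.1 -144.8 -146.1 -148.2 -149.6 -153.3 -154.2 -156.
  -157.5 -158.1 -159.3 -160.7 -201.3 -201.3 -201.3]]
```

step_arm(series=[[[0,0,0.006],0],[[0,0,0.012],0],[[0,0,0.018],0],[[0,0,0.024],0],[[0,0,0.03],0],[[0,0,0.036],0],[[0,0,0.036],0],[[0,0,0.036],0]])

```text
time: 16.55
ee_pos: [537.3, 227.2, 51.1]
eef_rot: [3.142, 0.0, 0.293]
wrist_force: [-0.3, 0.5, -0.5]
finger_gap: 30.4
grasp_force: 0.0
```

step_arm(series=[[[0,0,0.002],0],[[0,0,0.004],0],[[0,0,0.006],0],[[0,0,0.008],0],[[0,0,0.01],0],[[0,0,0.012],0],[[0,0,0.012],0],[[0,0,0.012],0]])

```text
time: 17.35
ee_pos: [537.4, 227.3, 48.6]
eef_rot: [3.141, -0.0, 0.293]
wrist_force: [-0.8, -1.0, 4.9]
finger_gap: 30.8
grasp_force: 2.5
```

step_arm(series=[[[0,0,0.004],0],[[0,0,0.008],0],[[0,0,0.012],0],[[0,0,0.016],0],[[0,0,0.02],0],[[0,0,0.024],0],[[0,0,0.024],0],[[0,0,0.024],0]])

```text
time: 18.15
ee_pos: [537.4, 227.3, 42.7]
eef_rot: [3.141, -0.0, 0.293]
wrist_force: [-1.6, -1.8, 6.6]
finger_gap: 30.6
grasp_force: 3.2
```

step_arm(series=[[[0,0,0.002],0],[[0,0,0.004],0],[[0,0,0.006],0],[[0,0,0.006],0],[[0,0,0.006],0],[[0,0,0.006],0],[[0,0,0.006],0],[[0,0,0.006],0]])

```text
time: 18.95
ee_pos: [537.4, 227.3, 41.2]
eef_rot: [3.141, -0.0, 0.293]
wrist_force: [-1.7, -0.9, 7.2]
finger_gap: 30.8
grasp_force: 3.2
```

step_arm(series=[[[0,0,0.001],0],[[0,0,0.002],0],[[0,0,0.003],0],[[0,0,0.003],0],[[0,0,0.003],0],[[0,0,0.003],0],[[0,0,0.003],0],[[0,0,0.003],0]])

```text
time: 19.75
ee_pos: [537.4, 227.3, 40.6]
eef_rot: [3.141, -0.0, 0.293]
wrist_force: [-1.2, -1.5, 6.5]
finger_gap: 30.8
grasp_force: 3.4
```

```bash
cat > m.py <<'E'
from h import *
np.set_printoptions(precision=1,suppress=True)
s=manip.state();p=manip.get_image('wrist');print(s['ee_pos'],s['wrist_force'])
C=cloud(p,s);d=np.hypot(C[...,0]-537.4,C[...,1]-227)
m=(C[...,2]>70)&(C[...,2]<94)&(d<25)&(d>14);print(m.sum(),np.median(C[m][:,2]))
M=R.from_euler('xyz',s['eef_rot']).as_matrix();P=(C-s['ee_pos'])@M
k=(d<11)&(C[...,2]>95)&(C[...,2]<135);print(k.sum(),np.percentile(C[k][:,2],[50,90,99]))
u=277;print(np.c_[np.arange(225,268,3),C[225:268:3,u]].T)
E
python3 m.py
```

```text
[537.4 227.3  40.6] [-1.2 -1.5  6.5]
1751 79.46386906914157
1312 [129.6 130.4 130.9]
[[225.  228.  231.  234.  237.  240.  243.  246.  249.  252.  255.  258.
  261.  264.  267. ]
 [557.  555.  553.7 551.6 550.2 544.4 543.4 543.1 543.  543.  543.1 547.3
  547.  546.8 569.5]
 [232.6 232.  231.6 231.  230.6 228.7 228.5 228.4 228.4 228.4 228.5 229.8
  229.8 229.7 236.9]
 [ 79.1  78.2  79.6  78.5  79.5  67.6  70.2  74.7  79.2  84.1  88.8 103.1
  106.2 109.3 164.2]]
```

step_arm(series=[[[0,0,-0.008],0],[[0,0,-0.016],0],[[0,0,-0.024],0],[[0,0,-0.032],0],[[0,0,-0.04],0],[[0,0,-0.048],0],[[0,0,-0.048],0],[[0,0,-0.048],0]])

```text
time: 20.6
ee_pos: [537.4, 227.2, 51.9]
eef_rot: [3.141, -0.0, 0.293]
wrist_force: [0.3, 0.3, 0.1]
finger_gap: 30.6
grasp_force: 0.0
```

```bash
python3 m.py
```

```text
[537.4 227.2  51.9] [0.3 0.3 0.1]
1623 81.44769209539305
896 [129.  130.3 131. ]
[[225.  228.  231.  234.  237.  240.  243.  246.  249.  252.  255.  258.
  261.  264.  267. ]
 [554.1 552.6 550.6 544.1 542.8 542.9 542.9 543.  547.  546.6 547.  546.7
  546.8 546.7 568.9]
 [231.6 231.2 230.6 228.5 228.2 228.2 228.2 228.3 229.6 229.5 229.7 229.6
  229.7 229.6 236.7]
 [ 80.6  81.7  81.2  66.5  68.8  74.7  80.4  86.  101.5 104.9 110.1 113.2
  117.3 120.5 174.3]]
```

Sleeve stays about 6 mm back and the plug has risen. Grip it.

step_arm(grip=-0.8, squeeze=30, series=[[[0,0,0],0],[[0,0,0],0],[[0,0,0],0],[[0,0,0],0],[[0,0,0],0],[[0,0,0],0],[[0,0,0],0],[[0,0,0],0]])

```text
time: 21.45
ee_pos: [537.3, 227.3, 51.9]
eef_rot: [3.142, -0.0, 0.293]
wrist_force: [0.0, -0.0, 0.2]
finger_gap: 19.1
grasp_force: 30.0
```

step_arm(series=[[[0,0,-0.004],0],[[0,0,-0.008],0],[[0,0,-0.012],0],[[0,0,-0.016],0],[[0,0,-0.02],0],[[0,0,-0.024],0],[[0,0,-0.028],0],[[0,0,-0.032],0]])

```text
time: 22.25
ee_pos: [537.8, 227.3, 60.7]
eef_rot: [3.141, -0.001, 0.293]
wrist_force: [0.4, -0.5, -1.3]
finger_gap: 18.8
grasp_force: 30.0
```

step_arm(series=[[[0,0,-0.02],0],[[0,0,-0.04],0],[[0,0,-0.06],0],[[0,0,-0.1],0],[[0,0,-0.14],0],[[0,0,-0.18],0],[[0,0,-0.22],0],[[0,0,-0.25],0]])

```text
time: 23.05
ee_pos: [537.6, 227.5, 123.7]
eef_rot: [-3.142, -0.001, 0.293]
wrist_force: [-0.4, 0.0, -2.3]
finger_gap: 18.8
grasp_force: 30.0
```

```bash
cat > n.py <<'E'
from h import *
np.set_printoptions(precision=1,suppress=True)
s=manip.state();p=manip.get_image('wrist');print(s['ee_pos'],s['eef_rot'],s['wrist_force'],s['finger_gap'],s['time'])
C=cloud(p,s);d=np.hypot(C[...,0]-537.4,C[...,1]-227)
m=(C[...,2]>70)&(C[...,2]<94)&(d<25)&(d>14);print(m.sum(),np.median(C[m][:,2]))
for u in (276,278): print(np.c_[np.arange(190,268,4),C[190:268:4,u]].T)
E
python3 n.py
python3 - <<'E'
from h import *
np.set_printoptions(precision=1,suppress=True)
s=manip.state()
for n in('top','side'):
    p=manip.get_image(n);C=cloud(p)
    for m in manip.mark_of('rest_hole',p): print(n,m['conf'],atz(p,m['centre'],30),m['centre'])
    # rest block top
    k=(C[...,2]>22)&(C[...,2]<38)&(np.hypot(C[...,0]-530,C[...,1]+175)<90);print(k.sum(),cv2.minAreaRect(C[k][:,:2].astype(np.float32)),np.median(C[k],0))
E
```

```text
[537.6 227.5 123.7] [-3.1 -0.   0.3] [-0.4  0.  -2.3] 18.81367970925547 23.05
1474 87.68065047113707
[[190.  194.  198.  202.  206.  210.  214.  218.  222.  226.  230.  234.
  238.  242.  246.  250.  254.  258.  262.  266. ]
 [554.4 560.9 557.9 554.5 551.3 537.3 533.5 530.5 529.  527.1 546.9 544.4
  543.3 543.5 543.4 547.4 546.6 547.4 547.5 569.3]
 [232.2 234.3 233.4 232.4 231.4 227.1 225.9 225.  224.6 224.  230.2 229.5
  229.2 229.2 229.2 230.5 230.2 230.5 230.5 237.2]
 [ 30.4  88.1  88.8  88.2  88.3  42.5  42.7  46.2  54.7  61.3 138.7 139.
  143.9 151.9 158.6 175.8 179.4 186.6 191.9 246.2]]
[[190.  194.  198.  202.  206.  210.  214.  218.  222.  226.  230.  234.
  238.  242.  246.  250.  254.  258.  262.  266. ]
 [555.1 561.4 558.  555.1 551.6 537.6 531.4 531.3 529.6 527.8 547.  545.2
  543.  543.5 543.4 547.8 547.1 547.3 547.1 569.2]
 [230.3 232.8 231.7 230.8 229.8 225.1 223.1 223.2 222.8 222.3 228.8 228.3
  227.7 227.9 227.9 229.5 229.3 229.4 229.4 236.6]
 [ 31.4  88.6  87.1  88.4  87.5  41.2  31.9  47.2  55.1  61.9 137.5 140.3
  141.8 150.8 157.6 176.  179.9 185.7 190.2 245.7]]
top 0.89 [ 538.8 -146.3   30. ] [307.9, 214.0]
top 0.85 [ 381.1 -493.2   30. ] [411.4, 258.0]
top 0.62 [ 729.4 -297.3   30. ] [349.5, 159.0]
668 ((526.4664306640625, -180.5513458251953), (140.07421875, 60.248348236083984), 71.08990478515625) [ 527.1 -179.8   29.5]
side 0.75 [ 548.5 -142.8   30. ] [274.7, 211.5]
side 0.74 [ 363.5 -495.8   30. ] [352.0, 145.8]
735 ((527.7256469726562, -182.83670043945312), (144.60635375976562, 61.76456832885742), 71.1386947631836) [ 528.9 -173.5   31.1]
```

step_arm(series=[[[-0.06,0.14,-0.03],0],[[-0.12,0.28,-0.03],0],[[-0.18,0.42,-0.03],0],[[-0.24,0.56,-0.03],0],[[-0.3,0.7,-0.03],0],[[-0.36,0.84,-0.03],0],[[-0.4,0.94,-0.03],0],[[-0.42,1.0,-0.03],0]])

```text
time: 24.1
ee_pos: [507.8, -45.6, 129.2]
eef_rot: [3.141, 0.002, 0.289]
wrist_force: [-0.2, 0.8, -2.2]
finger_gap: 19.1
grasp_force: 30.0
```

step_arm(series=[[[-0.06,0.12,0],0],[[-0.12,0.24,0],0],[[-0.17,0.35,0],0],[[-0.2,0.42,0],0],[[-0.2,0.42,0],0],[[-0.2,0.42,0],0],[[-0.2,0.42,0],0],[[-0.2,0.42,0],0]])

```text
time: 24.9
ee_pos: [491.6, -155.9, 129.9]
eef_rot: [-3.141, -0.0, 0.295]
wrist_force: [-0.7, -0.1, -2.5]
finger_gap: 18.8
grasp_force: 30.0
```

Run:
```python
from h import *
np.set_printoptions(precision=1,suppress=True)
s=manip.state();p=manip.get_image('wrist');save(p,'w5');print(s['ee_pos'],s['eef_rot'],s['wrist_force'],s['time'])
C=cloud(p,s);M=R.from_euler('xyz',s['eef_rot']).as_matrix();P=(C-s['ee_pos'])@M
for m in manip.mark_of('rest_hole',p): print(m['conf'],m['centre'],atz(p,m['centre'],30,s))
k=(C[...,2]>27)&(C[...,2]<34)&(np.hypot(C[...,0]-527,C[...,1]+181)<85);r=cv2.minAreaRect(C[k][:,:2].astype(np.float32));print(k.sum(),r,np.median(C[k],0))
# hole pixels: deeper than the top face near the expected place
h=(C[...,2]<26)&(np.hypot(C[...,0]-540,C[...,1]+143)<14)
g=cv2.cvtColor(p['frame'],cv2.COLOR_RGB2GRAY)
v,u=np.nonzero(h);print(len(v),u.mean(),v.mean(),u.min(),u.max(),v.min(),v.max());print([atz(p,q,30,s)[:2] for q in [(u.min(),v.mean()),(u.max(),v.mean()),(u.mean(),v.min()),(u.mean(),v.max())]])
# collar top / neck axis of plug
for row in (236,240,244,246):
    q=P[row,250:305];print(row,np.c_[np.arange(250,305,5),q[::5]].T)
```

```text
[ 491.6 -155.9  129.9] [-3.1 -0.   0.3] [-0.7 -0.1 -2.5] 24.9
0.93 [284.1, 155.5] [ 542.9 -149.    30. ]
0.76 [497.1, 9.9] [ 719.7 -292.5   30. ]
7330 ((527.8265991210938, -181.89781188964844), (140.24041748046875, 60.09462356567383), 71.47305297851562) [ 531.  -175.1   30.8]
162 278.462962962963 155.90740740740742 266 285 149 163
[array([ 537.2, -131.8]), array([ 542.7, -150. ]), array([ 547.3, -141.8]), array([ 534.1, -145.8])]
236 [[ 250.   255.   260.   265.   270.   275.   280.   285.   290.   295.
   300. ]
 [ -43.4  -44.   -43.8    5.9    5.3   69.4    5.9    5.8  -43.9  -43.7
   -43.8]
 [ -30.1  -24.4  -18.4   -7.2   -4.    -0.4    2.7    6.    16.9   22.7
    28.6]
 [ 127.7  129.7  129.   -15.9  -14.3 -201.3  -15.9  -15.8  129.3  128.7
   128.8]]
240 [[250.  255.  260.  265.  270.  275.  280.  285.  290.  295.  300. ]
 [-48.9 -49.4 -48.7   3.2   4.    6.    4.7   3.2   1.7 -48.6 -48.5]
 [-30.3 -24.5 -18.5  -7.2  -3.9  -0.6   2.6   6.    9.5  22.8  28.7]
 [129.3 130.6 128.7 -16.3 -18.4 -24.  -20.5 -16.1 -12.  128.4 128.1]]
244 [[250.  255.  260.  265.  270.  275.  280.  285.  290.  295.  300. ]
 [ 10.9   9.8 -53.7   0.1   4.5   5.8   4.9  -0.    0.5   9.4   9.7]
 [-14.7 -12.1 -18.5  -7.3  -3.7  -0.6   2.5   6.1   9.3  11.   13.8]
 [-44.5 -41.4 128.6 -15.4 -27.3 -30.8 -28.3 -15.2 -16.6 -40.3 -41.2]]
246 [[250.  255.  260.  265.  270.  275.  280.  285.  290.  295.  300. ]
 [ 10.2   9.6 -56.4  -0.7   5.    6.2   5.6  -1.   -1.4   9.9   9.8]
 [-14.6 -11.9 -18.6  -7.2  -3.7  -0.6   2.4   6.    9.4  10.7  13.5]
 [-45.6 -44.2 129.2 -17.1 -32.2 -35.1 -33.6 -16.4 -15.3 -44.9 -44.7]]
```

View pics/w5.png

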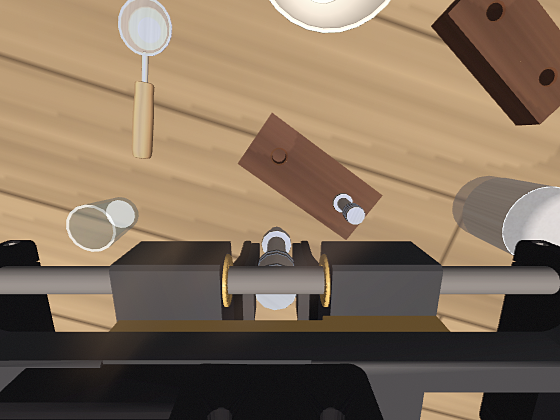

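step_arm(series=[[[0.1,0.005,0],0],[[0.2,0.011,0.02],0],[[0.2,0.011,0.1],0],[[0.2,0.011,0.18],0],[[0.2,0.011,0.24],0],[[0.2,0.011,0.28],0],[[0.2,0.011,0.28],0],[[0.2,0.011,0.28],0]])

```text
time: 25.8
ee_pos: [540.5, -145.6, 60.3]
eef_rot: [3.141, -0.001, 0.293]
wrist_force: [0.3, -0.1, -2.9]
finger_gap: 18.9
grasp_force: 30.0
```

Run:
```python
from h import *
np.set_printoptions(precision=1,suppress=True)
s=manip.state();p=manip.get_image('wrist');print(s['ee_pos'],s['eef_rot'],s['wrist_force'],s['time'])
C=cloud(p,s)
k=(C[...,2]>27)&(C[...,2]<34)&(np.hypot(C[...,0]-527,C[...,1]+181)<85);r=cv2.minAreaRect(C[k][:,:2].astype(np.float32));print(k.sum(),r)
cv2.imwrite('pics/e.png',cv2.resize(p['frame'][140:280,200:360],(800,600),interpolation=cv2.INTER_CUBIC)[:,:,::-1])
print(units([540.5-s['ee_pos'][0],-144-s['ee_pos'][1],0],s))
```

```text
[ 540.5 -145.6   60.3] [ 3.1 -0.   0.3] [ 0.3 -0.1 -2.9] 25.8
4747 ((534.8028564453125, -161.5232696533203), (97.34510040283203, 60.33086013793945), 71.46936798095703)
[ 0. -0. -0.]
```

View pics/e.png

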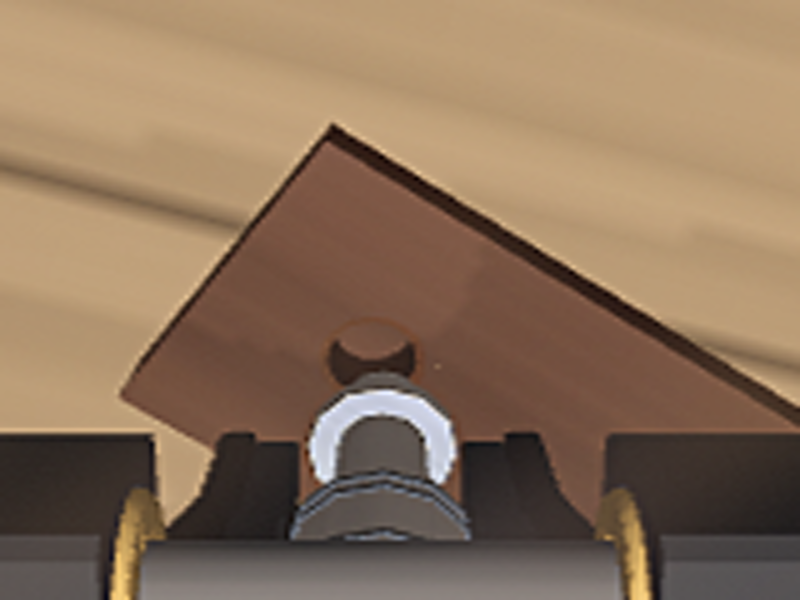

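step_arm(series=[[[0.002,-0.005,0.01],0],[[0.002,-0.005,0.03],0],[[0.002,-0.005,0.05],0],[[0.002,-0.005,0.06],0],[[0.002,-0.005,0.07],0],[[0.002,-0.005,0.08],0],[[0.002,-0.005,0.084],0],[[0.002,-0.005,0.084],0]])

```text
time: 26.65
ee_pos: [540.1, -144.2, 38.8]
eef_rot: [-3.142, 0.0, 0.293]
wrist_force: [0.5, 1.5, -1.7]
finger_gap: 19.2
grasp_force: 30.0
```

step_arm(series=[[[0,0,0.004],0],[[0,0,0.008],0],[[0,0,0.012],0],[[0,0,0.016],0],[[0,0,0.02],0],[[0,0,0.024],0],[[0,0,0.024],0],[[0,0,0.024],0]])

```text
time: 27.45
ee_pos: [540.2, -144.3, 32.9]
eef_rot: [3.142, -0.0, 0.293]
wrist_force: [0.2, -0.6, -1.8]
finger_gap: 18.8
grasp_force: 30.0
```

No resistance; the nose is in. Continue toward home (about TCP z 20.5).

step_arm(series=[[[0,0,0.006],0],[[0,0,0.012],0],[[0,0,0.018],0],[[0,0,0.024],0],[[0,0,0.03],0],[[0,0,0.036],0],[[0,0,0.038],0],[[0,0,0.038],0]])

```text
time: 28.25
ee_pos: [540.1, -144.2, 23.3]
eef_rot: [-3.142, 0.0, 0.293]
wrist_force: [0.4, 0.2, -1.4]
finger_gap: 19.2
grasp_force: 30.0
```

step_arm(series=[[[0,0,0.001],0],[[0,0,0.002],0],[[0,0,0.003],0],[[0,0,0.004],0],[[0,0,0.005],0],[[0,0,0.006],0],[[0,0,0.006],0],[[0,0,0.006],0]])

```text
time: 29.05
ee_pos: [540.2, -144.2, 21.9]
eef_rot: [3.142, -0.0, 0.293]
wrist_force: [-0.9, 0.1, -1.4]
finger_gap: 19.0
grasp_force: 30.0
```

step_arm(series=[[[0,0,0.001],0],[[0,0,0.002],0],[[0,0,0.003],0],[[0,0,0.004],0],[[0,0,0.005],0],[[0,0,0.005],0],[[0,0,0.005],0],[[0,0,0.005],0]])

```text
time: 29.85
ee_pos: [540.3, -144.2, 20.9]
eef_rot: [3.141, -0.0, 0.293]
wrist_force: [-0.4, -0.2, 1.9]
finger_gap: 19.3
grasp_force: 30.0
```

step_arm(series=[[[0,0,0.001],0],[[0,0,0.002],0],[[0,0,0.003],0],[[0,0,0.003],0],[[0,0,0.003],0],[[0,0,0.003],0],[[0,0,0.003],0],[[0,0,0.003],0]])

```text
time: 30.65
ee_pos: [540.5, -144.3, 20.8]
eef_rot: [3.141, -0.0, 0.293]
wrist_force: [-2.4, 0.2, 7.2]
finger_gap: 18.8
grasp_force: 30.0
```

Seated (contact at the expected height). Ease off, open a little, then rise.

step_arm(grip=-0.3, series=[[[0,0,-0.003],0],[[0,0,-0.003],0],[[0,0,-0.003],0],[[0,0,-0.003],0],[[0,0,-0.003],0],[[0,0,-0.003],0],[[0,0,-0.003],0],[[0,0,-0.003],0]])

```text
time: 31.45
ee_pos: [540.2, -144.2, 20.7]
eef_rot: [3.141, -0.0, 0.293]
wrist_force: [0.7, -0.6, -0.4]
finger_gap: 30.3
grasp_force: 0.0
```

step_arm(series=[[[0,0,-0.02],0],[[0,0,-0.06],0],[[0,0,-0.12],0],[[0,0,-0.2],0],[[0,0,-0.28],0],[[-0.05,0,-0.36],0],[[-0.12,0,-0.4],0],[[-0.16,0,-0.4],0]])

```text
time: 32.25
ee_pos: [502.5, -156.5, 123.4]
eef_rot: [3.138, -0.003, 0.292]
wrist_force: [0.2, -0.7, -0.7]
finger_gap: 30.5
grasp_force: 0.0
```

Run:
```python
from h import *
np.set_printoptions(precision=1,suppress=True)
s=manip.state();p=manip.get_image('wrist');print(s['ee_pos'],s['wrist_force'],s['finger_gap'],s['time'])
C=cloud(p,s);d=np.hypot(C[...,0]-540.3,C[...,1]+144.2)
for lo,hi in ((94,102),(60,93),(33,39)):
    Q=C[(d<20)&(C[...,2]>lo)&(C[...,2]<hi)]
    if len(Q): print(lo,len(Q),np.percentile(Q[:,2],[50,95]),cv2.minEnclosingCircle(Q[:,:2].astype(np.float32)))
save(p,'w7')
q=manip.get_image('top');Q=cloud(q);m=(np.hypot(Q[...,0]-537.4,Q[...,1]-227)<24);print(np.percentile(Q[m][:,2],[30,50,70]))
```

```text
[ 502.5 -156.5  123.4] [ 0.2 -0.7 -0.7] 30.488108121714838 32.25
94 539 [98.7 99.8] ((540.2940063476562, -144.44369506835938), 10.1445894241333)
60 45 [77.6 91.1] ((544.3221435546875, -143.35546875), 9.150738716125488)
33 41 [36.7 37.6] ((544.48583984375, -143.39593505859375), 8.74859619140625)
[62.7 83.8 86. ]
```

View pics/w7.png

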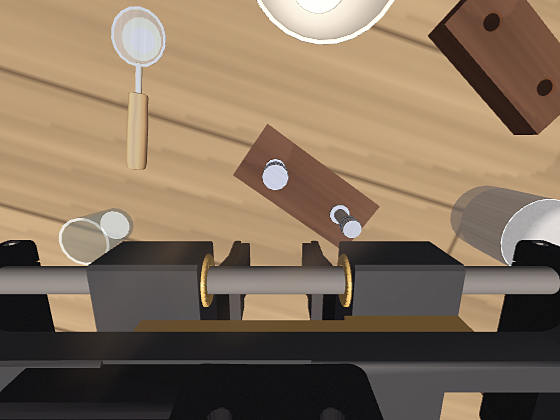

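The plug stands upright at pixel (275,176). Its top is about 98.5 mm up, so it is fully home, and the gripper is clear.

```bash
python3 -c "
from cell import manip
print(manip.hand_in())"
```

```text
the job is handed in; nothing more can be done
None
```

I drew the plug out of the coupling, the sleeve snapped forward, and the plug now stands upright and fully home in the rest's free hole; the job was handed in at about 32 s of the 64 s allowed (no verdict returned).

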